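# Set the arched panel on the bench easel

### The job

Take the arched plywood panel out of the rack and set it gently on the bench easel, arch up, centred and square, its foot on the base board and its back leaning on the crossbar at about 20 to 25 degrees from upright. Do not let go until foot and back are both resting, so that it does not drop or fall back. Once it leans there by itself, slide the easel's stop up its track until it just bears against the panel's foot, and leave the other panels, the cup, the glue, the spring clamp and the wooden offcut where they are.

Things in the scene. Friction and masses are not known exactly. Their poses are not given: they have to be found in the camera images.
- panel: The arched plywood panel: flat slab 12 mm thick (own x), 120 mm wide (own y), 220 mm tall (own z), its upper end a half round of 60 mm radius, the tallest of the three panels in the rack; about 0.2 to 0.3 kg, front and back alike. Origin: centre of its flat underside. It stands upright between the dowels of the rack with about 3.6 mm of play.
- panel_top (a point): Top of the panel's arch, 220 mm above its origin along own z.
- rack: Wooden dowel rack, fixed: base board 240 (own x) x 120 x 18 mm, three places 78 mm apart along own x, each between four 10 mm dowels that reach 73 mm above the bench (55 mm above the board the panels stand on). Panels stand square across own x. Origin: centre of the underside.
- easel: Bench easel, fixed: wooden base board 300 (own x) x 190 (own y) x 18 mm with a T-track let in along own x; two posts 24 x 20 mm at x = 90, y = +-85 mm (inner faces 150 mm apart), 175 mm high, carry the crossbar. Own +x points to the easel's back, away from the sliding stop. Origin: centre of the underside, on the bench.
- bar_lowest (a point): Where the middle of the crossbar's axis would be at its lowest setting, 105 mm above the bench, x = 66 mm on the easel. The crossbar is a round wooden bar, 20 mm diameter, 204 mm long along the easel's y; it is clamped straight above this point by 0 to 55 mm, differently each day. Its height is not reported: find it by touch or by eye.
- stop (a joint): Sliding foot stop in the easel's track: its position in m, growing as it slides towards the back of the easel (easel +x), 0 at the front end, 0.125 at the back end. Its face lies at easel x = -0.08 + this value. It stays where it is left and takes about 3 N to slide.
- stop_face (a point): Centre of the stop's flat upright face that bears on the panel's foot, 5 mm above the base board; axes as the easel's (+x out of the face, towards the panel). The face belongs to a wooden ledge 110 mm wide, 16 mm deep, reaching 25 mm above the base board.
- stop_grip (a point): Top centre of the stop's black upright grip, 55 mm in front of the face: 22 mm wide across the track (easel y), 34 mm along it, 50 mm tall (its top 81 mm above the bench), on a 36 mm wide aluminium carriage.
- panel_square: Plain square-topped plywood panel in the rack, 12 x 120 x 100 mm tall. Origin: underside centre. Not to be disturbed.
- panel_notched: Plywood panel with a notch in its top, in the rack, 12 x 120 x 105 mm tall. Origin: underside centre. Not to be disturbed.
- cup: Clear plastic cup, 70 mm across, 85 mm tall. Bystander.
- glue: White glue bottle with a red cap, 54 mm across, 160 mm tall. Bystander.
- spring_clamp: Black spring clamp lying flat, about 150 x 70 x 28 mm. Bystander.
- offcut: Wooden offcut, 130 x 60 x 35 mm. Bystander.
Not all that is in view belongs to the job. Leave any pink or turquoise look-alike of the panel alone.

How it is judged:
On the way:
1. the panel leans on the crossbar by itself, foot on the base board, let go (angle between panel's own z axis and vertical between 0.314 and 0.471 rad and contact force between panel and easel above 0.3 N and x of panel_top in the frame of easel above 0.06 m and z of panel in the frame of easel below 0.03 m and x of panel in the frame of easel between -0.08 and 0.05 m and y of panel in the frame of easel between -0.02 and 0.02 m and angle between the y axis of panel and the y axis of easel, either way round below 0.1 rad and linear speed of panel below 0.01 m/s and contact force between the fingers and panel below 0.02 N), for 0.3 s.
At the end, for the whole second after the job is handed in: The arched panel stands arch up with its foot on the easel's base board and its back resting on the crossbar, leaning back 18 to 27 degrees from upright, within 20 mm of the easel's middle and square to it within about 6 degrees, at rest and let go; the stop's face is within about 3 mm of its foot (angle between panel's own z axis and vertical between 0.314 and 0.471 rad and contact force between panel and easel above 0.3 N and x of panel_top in the frame of easel above 0.06 m and z of panel in the frame of easel below 0.03 m and x of panel in the frame of easel between -0.08 and 0.05 m and y of panel in the frame of easel between -0.02 and 0.02 m and angle between the y axis of panel and the y axis of easel, either way round below 0.1 rad and linear speed of panel below 0.01 m/s and x of panel in the frame of stop_face below 0.0085 m and velocity of joint stop below 0.005 m/s); the robot touches nothing.
It fails at once if the panel is set down or pushed hard: more than 15 N between it and the easel (contact force between panel and easel above 15 N).
It fails at once if the panel is dropped or let fall back against the bar (let go while it still has more than about 2 to 4 mm to fall) (contact force between the fingers and panel below 0.02 N and (linear speed of panel above 0.22 m/s or angular speed of panel above 1.3 rad/s)).
It fails at once if a bystander or another panel is moved by more than 30 mm (distance of any of panel_square, panel_notched, cup, glue, spring_clamp, offcut from where it was at the start of the episode above 0.03 m).
It also fails if it takes over 67 s, if anything falls off the work surface, if the arm or the gripper's body presses on something with over 40 N, if the wrist force passes 120 N, or if a joint passes its speed limit or range.

### The arm

A 6-joint arm with a two-finger parallel gripper is mounted at the origin on the work surface. World frame = base frame: x ahead of the robot, y to its left, z up, the work surface at z = 0. Lengths are in m, angles in rad, forces in N, time in s.
With the tool pointing down it reaches from about 0.4 to 0.925 m from the base axis. Payload 3.4 kg.
Tool frame: the origin (TCP) lies midway between the tips of the shut fingers; the grasp point (between the pads) lies 19 mm behind it; z points along the fingers, y is the line along which they close (so a half turn about z gives the same grasp; the last joint's range is limited). The gripper opens to 85 mm and grips with 20 to 120 N. Pads are 22 mm wide; open, the fingers measure 114 mm over their backs; the gripper's body (76 mm by 85 mm) begins 54 mm behind the grasp point. The pads swing forward as they close: fully open they stand 13 mm farther back than shut.
Start: joints at [1.153, 0.307, 1.506, -0, 1.328, -0.073], TCP at [0.194, 0.541, 0.231] pointing down, gripper open.
Joint ranges: [-3.12, 3.12], [-1.05, 2.28], [0.14, 2.33], [-1.42, 4.57], [0.1, 2.73], [-2.68, 2.68]. Speed limits (rad/s): [2.57, 2.57, 3.14, 3.14, 3.14, 3.14].

### API

Orientations are given as a 3x3 rotation matrix whose columns are the frame's x, y, z axes.
In Python, from workcell import arm, optics gives the robot as it stands.
- The arm moves only by the tool send_rows, never from a script. Its argument "series" is one flat list of numbers, 7 for each row, row after row: the shift along the tool's x, y, z in m, then the turn, a rotation vector about the tool's x, y, z in degrees, then the closure in counts, from 0 (fully open) to 255 (shut). In form: [x, y, z, ax, ay, az, gripper, x, y, z, ax, ay, az, gripper, ...]. A call has 1 to 12 rows; each row is the pose to reach, as a shift and turn from the pose commanded when the call began, along the tool's axes at that moment; what a row does not reach only later rows make up. A row lasts 1/8 s, in which the tool goes at most 62.5 mm and 10.7 degrees, less where a joint would pass 70% of its speed; a pose out of reach is approached as far as the arm can. A call with a gripper value outside its range is refused whole. The fingers move at their own pace and stop on an object; "grip_force" is the grip in N (left out, the last holds). Time passes only in rows, so rows that repeat a pose let the fingers close. It gives the time, the measured TCP pose, the force, the opening and the grip force at its end, in the units of the state.
- arm.observe(): the state, without advancing time (a new reading comes with each control period).
- optics.grab_frame(name): name is "scene" or "top" or "wrist"; returns the picture (420x560x3 uint8, red, green, blue); there is no depth.
- optics.calibration(name): a dict with "fx", "fy", "cx", "cy" (pixels), "rvec" (rotation vector, rad) and "tvec" (3), from world to camera coordinates, as OpenCV has them; the wrist camera has in their place "T_tool_cam" (4x4, takes a point from camera to tool coordinates, whose origin is the TCP and whose axes are the flange's). Camera axes: x right, y down, z forward; pixel columns grow to the right and rows downward; lengths in m; the calibration is good to about 2 mm. A picture is of the moment at which its call begins: read the wrist's pose just before it. calibration takes no time and is no camera call.
- arm.close_job(): hands the job in; it is judged then, once.
The state is a dict: "time": time; "qpos": joint angles; "joint_vel": joint speeds; "joint_efforts": joint torques, N m; "position": TCP position; "orientation": TCP orientation; "force": force on the tool from outside, world axes, zero at the start; "moment": the same for the moment, N m; "finger_gap": opening from 0.0 (shut) to 1.0 (fully open); "finger_force": force on a finger pad.
Only numpy, scipy, OpenCV 4.12 (cv2) and the standard library are available. Lean on these libraries where they do the work, as an engineer would, in place of code of your own. Each camera call takes 0.05 s, during which the arm holds its last target. There are 200 camera calls.

## Working session

There is one attempt and no reset: what is moved stays moved. The work goes in short steps, Python scripts to look and compute and a tool call to move; the robot and the scene stay as the last step left them, time stands still between calls to the robot, and variables do not carry over. Pictures are saved under pics/ and viewed, at most 10 in all, crops included, and the job is handed in when it is done.

Besides the shell and the picture viewer there is one more tool, called by a JSON object that holds its "op" and its "data", one argument or row to a line. send_rows: Moves the arm, as the interface text tells. Its arguments: {"type":"object","properties":{"series":{"type":"array"},"grip_force":{"type":"number"}},"required":["series"]}

```bash
mkdir -p pics; ls; python3 - <<'E'
from workcell import arm, optics
import cv2
for n in ("scene","top"):
    cv2.imwrite(f"pics/{n}0.png",cv2.resize(optics.grab_frame(n)[:,:,::-1],(800,600),interpolation=cv2.INTER_CUBIC))
    print(optics.calibration(n))
print(arm.observe()); print(optics.calibration("wrist"))
E
```

```text
pics
{'fx': 464.07502197057244, 'fy': 464.07502197057244, 'cx': 292.193531315315, 'cy': 208.53663897856165, 'rvec': array([ 1.24141849,  2.06852445, -1.07430777]), 'tvec': array([ 0.23503596, -0.15414071,  1.6532321 ])}
{'fx': 491.43728207431263, 'fy': 491.43728207431263, 'cx': 284.82820121220624, 'cy': 204.39288026878737, 'rvec': array([ 2.0493571 , -2.14740051,  0.26665351]), 'tvec': array([0.06683563, 0.59976831, 1.01569304])}
{'time': 0.1, 'qpos': array([ 1.15247421e+00,  3.07501482e-01,  1.50754767e+00,  4.58658905e-06,
        1.32838310e+00, -7.34655146e-02]), 'joint_vel': array([-0.00026715, -0.00290999, -0.00096462,  0.00051279,  0.00134307,
        0.00143717]), 'joint_efforts': array([-4.63141841e-04, -4.58525956e+01, -2.52608639e+01, -1.47063015e-04,
        5.65405688e-03, -3.31557139e-06]), 'position': array([0.19413487, 0.54057506, 0.2304694 ]), 'orientation': array([[-9.41123513e-01,  3.38062078e-01, -7.51365411e-04],
       [ 3.38062884e-01,  9.41122025e-01, -1.67916627e-03],
       [ 1.39464099e-04, -1.83431162e-03, -9.99998308e-01]]), 'force': array([-0.17300614, -0.39899475,  0.76529426]), 'moment': array([ 0.02123405, -0.03353247, -0.0044322 ]), 'finger_force': 0.0, 'finger_gap': 1.001847438985607}
{'fx': 323.22279694504886, 'fy': 323.22279694504886, 'cx': 281.39500361319176, 'cy': 208.56953350384515, 'T_tool_cam': array([[ 8.85622020e-04, -9.54712273e-01, -2.97529312e-01,
         7.53606700e-02],
       [ 9.99999600e-01,  8.07520625e-04,  3.85413503e-04,
         1.09333113e-03],
       [-1.27697945e-04, -2.97529534e-01,  9.54712606e-01,
        -1.43234485e-01],
       [ 0.00000000e+00,  0.00000000e+00,  0.00000000e+00,
         1.00000000e+00]])}
```

View pics/scene0.png

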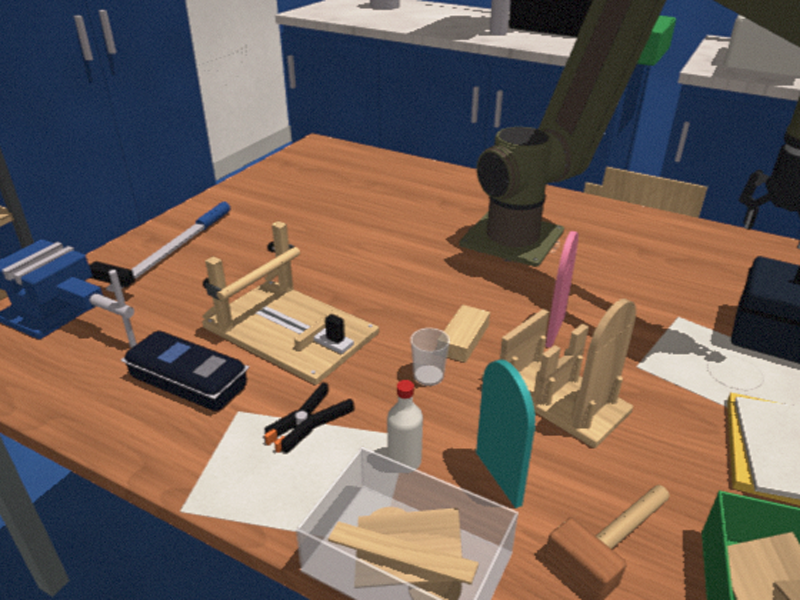

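View pics/top0.png

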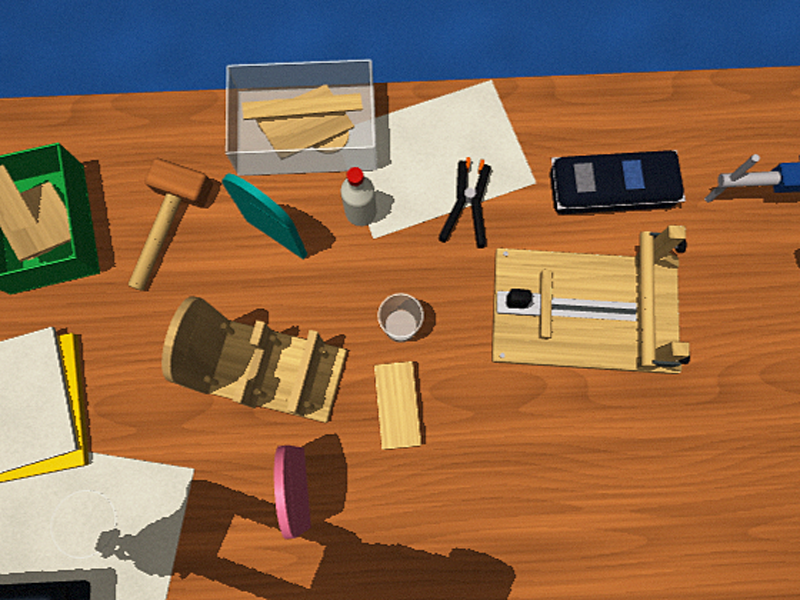

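Three arched panels are in view (top picture pixels): pink (292,490), turquoise (265,215) and plain plywood in the rack (190,345). The plywood one fits: it stands in the rack, is wood-coloured and is the tallest of the three there. The easel is at about (590,308), and its stop is at the left with its grip at (519,298). I'll enlarge both regions.

```bash
python3 - <<'E'
from workcell import arm, optics
import cv2
f=optics.grab_frame("top")[:,:,::-1]
cv2.imwrite("pics/rack.png",cv2.resize(f[195:305,105:255],(750,550),interpolation=cv2.INTER_CUBIC))
cv2.imwrite("pics/easel.png",cv2.resize(f[150:270,335:495],(800,600),interpolation=cv2.INTER_CUBIC))
E
```

```text
(no output)
```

View pics/rack.png

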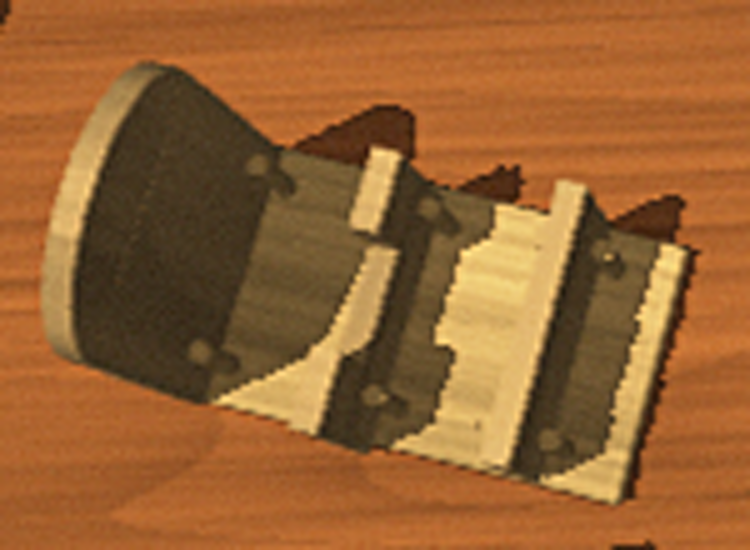

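View pics/easel.png

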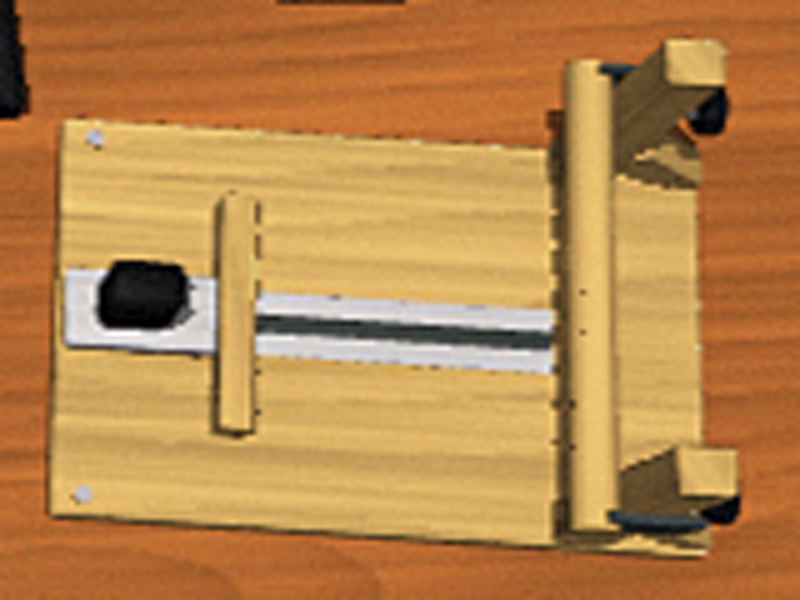

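```bash
cat > h.py <<'E'
import numpy as np, cv2
from workcell import arm, optics
from scipy.optimize import least_squares
def proj(P,cam="top"):
    c=optics.calibration(cam)
    K=np.array([[c['fx'],0,c['cx']],[0,c['fy'],c['cy']],[0,0,1]])
    return cv2.projectPoints(np.asarray(P,float),c['rvec'],c['tvec'],K,None)[0][:,0]
def place(p,pose):
    c,s=np.cos(pose[2]),np.sin(pose[2]); p=np.atleast_2d(p)
    return np.c_[pose[0]+c*p[:,0]-s*p[:,1],pose[1]+s*p[:,0]+c*p[:,1],p[:,2]]
E
python3 - <<'E'
from h import *
# easel: pose x,y,yaw, bar height, stop face x
uv=np.array([(63,120),(50,515),(667,40),(722,42),(724,88),(668,83),(678,449),(738,452),(737,497),(680,493),(588,60),(595,533),(258,200),(253,432)])/5+[335,150]
def pts(q):
    return [(-.15,.095,.018),(-.15,-.095,.018),(.078,.095,.175),(.102,.095,.175),(.102,.075,.175),(.078,.075,.175),
    (.078,-.075,.175),(.102,-.075,.175),(.102,-.095,.175),(.078,-.095,.175),(.066,.102,q[3]),(.066,-.102,q[3]),(q[4],.055,.043),(q[4],-.055,.043)]
r=least_squares(lambda q:(proj(place(pts(q),q))-uv).ravel(),[.55,-.2,-1.57,.13,-.08])
print("easel",r.x); print(r.fun.reshape(-1,2).round(1).tolist())
# rack: dowel tops, half spacing unknown
uv=np.array([(260,165),(203,350),(432,207),(375,395),(608,257),(553,440),(683,245),(620,498),(558,180),(588,185),(490,465),(512,472),(372,147),(402,155)])/5+[105,195]
def pts(q):
    l=[]
    for x in (-.078,0,.078): l+=[(x+.0128,q[3],.073),(x+.0128,-q[3],.073)]
    return l+[(.12,.06,.018),(.12,-.06,.018),(.072,.06,.118),(.084,.06,.118),(.072,-.06,.118),(.084,-.06,.118),(-.006,.06,.123),(.006,.06,.123)]
r=least_squares(lambda q:(proj(place(pts(q),q))-uv).ravel(),[.45,.2,-1.8,.045],loss='soft_l1')
print("rack",r.x); print(r.fun.reshape(-1,2).round(1).tolist())
R=r.x
top=place([(-.084,0,.238),(-.072,0,.238),(-.072,.06,.178),(-.072,-.06,.178)],R)
print("panel",place([(-.078,0,.018)],R),((proj(top)-[105,195])*5).round())
E
```

```text
easel [ 0.57286211 -0.25181879 -1.68053309  0.11767761 -0.06170444]
[[-0.4, -0.4], [-0.5, 0.3], [-0.3, -0.5], [0.4, -0.2], [0.3, -0.1], [-0.3, 0.2], [-0.2, -0.6], [-0.0, -0.4], [0.5, 0.6], [-0.3, 0.7], [0.1, 0.9], [0.6, -0.2], [-0.2, -0.7], [0.2, 0.1]]
rack [ 0.50220838  0.26978227 -1.84918552  0.04152213]
[[-0.5, 0.8], [-0.3, 0.9], [-0.4, 0.6], [0.4, 0.3], [-0.9, -1.3], [0.1, -0.2], [1.2, 0.0], [0.4, 1.4], [0.3, 0.1], [-0.2, 0.4], [-1.5, -0.3], [-0.2, -0.3], [1.0, -2.2], [0.6, -2.5]]
panel [[0.52364334 0.34477922 0.018     ]] [[ 65. 180.]
 [ 96. 188.]
 [189.  70.]
 [ 97. 365.]]
```

```bash
cat >> h.py <<'E'
from scipy.spatial.transform import Rotation as Ro
E=(0.57286,-0.25182,-1.68053); RK=(0.50221,0.26978,-1.84919)
def toolR(yaw,tilt=0):
    "tool z along -panel z, tool y along -panel x; panel leans towards its +x by tilt"
    P=(Ro.from_euler('z',yaw)*Ro.from_euler('y',tilt)).as_matrix()
    return np.c_[P[:,1]*-1,-P[:,0],-P[:,2]]
def go(pos,R):
    s=arm.observe(); A=s['orientation']
    d=A.T@(np.asarray(pos)-s['position']); w=Ro.from_matrix(A.T@R).as_rotvec(degrees=True)
    print("shift",d.round(4),"turn",w.round(2))
E
python3 - <<'E'
from h import *
print(np.linalg.det(toolR(1)))
p=place([(-.078,0,0)],RK)[0]
go((p[0],p[1],.30),toolR(RK[2]))
# bar height in scene camera
for h in (.105,.118,.13,.145): print(h,(proj(place([(.066,.102,h),(.066,-.102,h)],E),"scene")/.7).round().tolist())
E
```

```text
1.0
shift [-0.3763 -0.0731 -0.0693] turn [-0.09 -0.01 -3.81]
0.105 [[221.0, 298.0], [296.0, 252.0]]
0.118 [[220.0, 292.0], [296.0, 247.0]]
0.13 [[219.0, 287.0], [295.0, 241.0]]
0.145 [[218.0, 280.0], [295.0, 235.0]]
```

{"op": "send_rows", "data": {
  "series": [0, 0, -0.06, 0, 0, 0, 0, -0.05, -0.01, -0.069, 0, 0, -1, 0, -0.11, -0.021, -0.069, 0, 0, -2, 0, -0.17, -0.033, -0.069, 0, 0, -3, 0, -0.23, -0.045, -0.069, 0, 0, -3.8, 0, -0.29, -0.056, -0.069, 0, 0, -3.8, 0, -0.34, -0.066, -0.069, 0, 0, -3.8, 0, -0.376, -0.073, -0.069, 0, 0, -3.8, 0, -0.376, -0.073, -0.069, 0, 0, -3.8, 0, -0.376, -0.073, -0.069, 0, 0, -3.8, 0, -0.376, -0.073, -0.069, 0, 0, -3.8, 0],
  "grip_force": 40
}}

```text
time: 1.52
position: [0.5223, 0.3461, 0.3003]
orientation: [[-0.962, 0.273, -0.001], [0.273, 0.962, 0.0], [0.001, -0.0, -1.0]]
force: [0.2, -0.0, 0.8]
finger_gap: 0.996
finger_force: 0.0
```

```bash
cat >> h.py <<'E'
def wproj(P,s):
    c=optics.calibration("wrist"); T=c['T_tool_cam']
    W=np.eye(4); W[:3,:3]=s['orientation']; W[:3,3]=s['position']; M=np.linalg.inv(W@T)
    q=np.asarray(P)@M[:3,:3].T+M[:3,3]
    return np.c_[c['fx']*q[:,0]/q[:,2]+c['cx'],c['fy']*q[:,1]/q[:,2]+c['cy']]
E
python3 - <<'E'
from h import *
s=arm.observe(); print(s['position'],s['time'])
f=optics.grab_frame("wrist")[:,:,::-1]
cv2.imwrite("pics/w1.png",cv2.resize(f,(800,600)))
P=place([(x,y,z) for x in(-.084,-.072) for y,z in((0,.238),(.06,.178),(-.06,.178))]+[(-.0652,.0415,.073),(-.0652,-.0415,.073)],RK)
print((wproj(P,s)/.7).round().tolist())
E
```

```text
[0.52234922 0.34608573 0.30026544] 1.525
[[410.0, 324.0], [408.0, 379.0], [409.0, 186.0], [385.0, 324.0], [389.0, 379.0], [388.0, 186.0], [384.0, 301.0], [383.0, 201.0]]
```

View pics/w1.png

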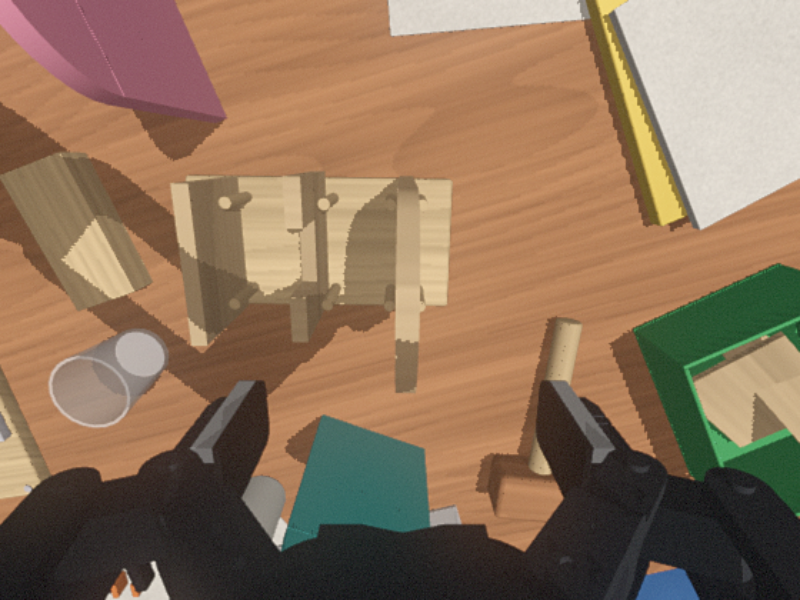

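```bash
python3 - <<'E'
from h import *
s=arm.observe()
m=[(-.12,-.06,.018),(-.12,.06,.018),(.0128,-.0415,.073),(.0908,-.0415,.073),(-.084,0,.238),(-.072,0,.238),(.084,.06,.118),(.072,.06,.118),(-.006,.06,.123),(.006,.06,.123)]
uv=np.array([(451,180),(446,305),(324,204),(224,203),(421,325),(396,325),(189,346),(208,345),(308,342),(291,341)])*.7
for idx in (list(range(10)),[0,1,2,3],[4,5],[6,7,8,9]):
    f=lambda q:(wproj(place(m,q),s)-uv)[idx].ravel()
    if idx==[4,5]:  # shift along tool y only
        r=least_squares(lambda d:f((RK[0]+d[0]*np.cos(RK[2]),RK[1]+d[0]*np.sin(RK[2]),RK[2]))[::2],[0.]); print("panel shift along rack x",r.x,r.fun); continue
    r=least_squares(f,RK,loss='soft_l1',x_scale=[.01,.01,.05]); print(r.x,r.fun.reshape(-1,2).round(1).tolist())
E
```

```text
[ 0.5047357   0.27401949 -1.85342077] [[1.0, -2.7], [1.1, -0.6], [-23.3, -1.1], [-22.5, -0.9], [-0.6, 1.4], [-0.7, 1.3], [2.3, -2.1], [0.0, -1.3], [0.8, 3.1], [1.6, 3.7]]
[ 0.51263181  0.29606297 -1.86455486] [[19.7, -0.3], [17.4, 1.4], [-2.1, 0.2], [-1.3, -0.4]]
panel shift along rack x [-0.00519805] [ 0.09707678 -0.09706786]
[ 0.49970859  0.26967646 -1.78104568] [[1.6, -0.1], [-0.8, -0.1], [-0.5, -0.6], [0.2, 0.8]]
```

```bash
python3 - <<'E'
from h import *
RK=(0.50474,0.27402,-1.85342)
p=place([(-.078,0,0)],RK)[0]; print(p)
go((p[0],p[1],.186),toolR(RK[2]))
E
```

```text
[0.52649234 0.34892551 0.        ]
shift [-0.0032  0.0038  0.1144] turn [ 0.   -0.02  0.33]
```

{"op": "send_rows", "data": {
  "series": [-0.0032, 0.0038, 0.02, 0, 0, 0.3, 0, -0.0032, 0.0038, 0.06, 0, 0, 0.3, 0, -0.0032, 0.0038, 0.09, 0, 0, 0.3, 0, -0.0032, 0.0038, 0.114, 0, 0, 0.3, 0, -0.0032, 0.0038, 0.114, 0, 0, 0.3, 0, -0.0032, 0.0038, 0.114, 0, 0, 0.3, 130, -0.0032, 0.0038, 0.114, 0, 0, 0.3, 170, -0.0032, 0.0038, 0.114, 0, 0, 0.3, 170, -0.0032, 0.0038, 0.114, 0, 0, 0.3, 185, -0.0032, 0.0038, 0.114, 0, 0, 0.3, 185],
  "grip_force": 20
}}

```text
time: 2.82
position: [0.5278, 0.3481, 0.1865]
orientation: [[-0.96, 0.28, 0.0], [0.28, 0.96, 0.0], [-0.0, 0.0, -1.0]]
force: [-0.4, 0.1, 0.2]
finger_gap: 0.278
finger_force: 0.0
```

{"op": "send_rows", "data": {
  "series": [0, 0, 0, 0, 0, 0, 200, 0, 0, 0, 0, 0, 0, 215, 0, 0, 0, 0, 0, 0, 230, 0, 0, 0, 0, 0, 0, 245, 0, 0, 0, 0, 0, 0, 255, 0, 0, 0, 0, 0, 0, 255],
  "grip_force": 25
}}

```text
time: 3.58
position: [0.5277, 0.3481, 0.1863]
orientation: [[-0.96, 0.28, -0.0], [0.28, 0.96, -0.0], [-0.0, -0.0, -1.0]]
force: [0.1, 0.5, 1.0]
finger_gap: 0.137
finger_force: 25.9
```

{"op": "send_rows", "data": {
  "series": [0, 0, 0, 0, 0, 0, 255, 0, 0, -0.01, 0, 0, 0, 255, 0, 0, -0.03, 0, 0, 0, 255, 0, 0, -0.055, 0, 0, 0, 255, 0, 0, -0.08, 0, 0, 0, 255, 0, 0, -0.11, 0, 0, 0, 255, 0, 0, -0.14, 0, 0, 0, 255, 0, 0, -0.14, 0, 0, 0, 255, 0, 0, -0.14, 0, 0, 0, 255],
  "grip_force": 60
}}

```text
time: 4.7
position: [0.527, 0.3478, 0.3251]
orientation: [[-0.96, 0.28, -0.002], [0.28, 0.96, -0.001], [0.001, -0.001, -1.0]]
force: [-0.2, 0.3, -2.7]
finger_gap: 0.129
finger_force: 58.6
```

```bash
python3 - <<'E'
from h import *
# pre-place above the easel: upright, panel axis at easel x=-0.03
p=place([(-.03,0,0)],E)[0]; print(p)
go((p[0],p[1],.32),toolR(E[2]))
E
```

```text
[ 0.57614541 -0.22200044  0.        ]
shift [-0.2067 -0.5333  0.0055] turn [-0.08 -0.09 -9.96]
```

{"op": "send_rows", "data": {
  "series": [-0.01, -0.025, -0.02, 0, 0, -1, 255, -0.025, -0.065, -0.03, 0, 0, -2, 255, -0.045, -0.115, -0.03, 0, 0, -3, 255, -0.065, -0.168, -0.03, 0, 0, -4, 255, -0.086, -0.222, -0.03, 0, 0, -5, 255, -0.107, -0.276, -0.03, 0, 0, -6, 255, -0.128, -0.33, -0.03, 0, 0, -7, 255, -0.149, -0.384, -0.03, 0, 0, -8, 255, -0.17, -0.438, -0.03, 0, 0, -9, 255, -0.188, -0.485, -0.02, 0, 0, -10, 255, -0.201, -0.518, -0.01, 0, 0, -10, 255, -0.207, -0.533, 0.005, 0, 0, -10, 255]
}}

```text
time: 6.2
position: [0.5766, -0.2233, 0.3188]
orientation: [[-0.994, 0.111, -0.003], [0.111, 0.994, 0.001], [0.003, 0.001, -1.0]]
force: [-0.3, -0.6, -2.6]
finger_gap: 0.132
finger_force: 59.0
```

{"op": "send_rows", "data": {
  "series": [0, 0, 0, 0, 0, 0, 255, 0, 0, 0, 0, 0, 0, 255, 0, 0, 0, 0, 0, 0, 255, 0, 0, 0, 0, 0, 0, 255]
}}

```text
time: 6.7
position: [0.5776, -0.2205, 0.3222]
orientation: [[-0.994, 0.107, 0.001], [0.107, 0.994, -0.0], [-0.001, -0.0, -1.0]]
force: [-0.2, -0.2, -3.5]
finger_gap: 0.13
finger_force: 58.9
```

```bash
python3 - <<'E'
from h import *
s=arm.observe(); print(s['position'],s['orientation'].round(3),s['time'])
f=optics.grab_frame("wrist")[:,:,::-1]
cv2.imwrite("pics/w2.png",cv2.resize(f,(800,600)))
P=place([(.066,.102,.1177),(.066,-.102,.1177),(-.15,.095,.018),(-.15,-.095,.018),(.102,-.095,.175),(.078,-.075,.175),(.078,.075,.175),(.15,-.095,.018)],E)
print((wproj(P,s)/.7).round().tolist())
E
```

```text
[ 0.57755639 -0.22045534  0.32222675] [[-0.994  0.107  0.001]
 [ 0.107  0.994 -0.   ]
 [-0.001 -0.    -1.   ]] 6.7
[[283.0, 375.0], [262.0, 111.0], [515.0, 325.0], [531.0, 130.0], [173.0, 115.0], [218.0, 151.0], [243.0, 377.0], [202.0, 129.0]]
```

View pics/w2.png

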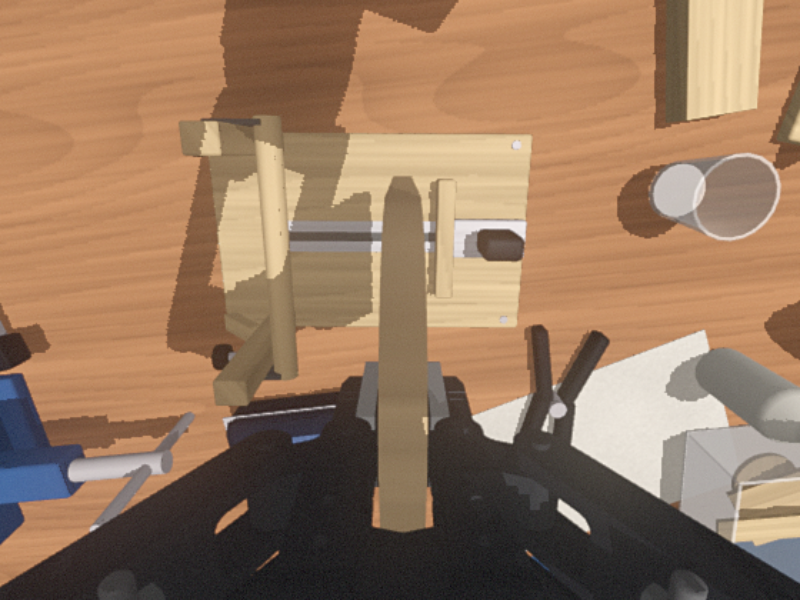

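```bash
python3 - <<'E'
from h import *
s=arm.observe()
uv=np.array([(519,327),(531,135),(286,378),(269,116),(180,122),(184,155),(216,138)])*.7
def pts(q): return [(-.15,.095,.018),(-.15,-.095,.018),(.066,.102,q[3]),(.066,-.102,q[3]),(.102,-.095,.175),(.102,-.075,.175)]
r=least_squares(lambda q:(wproj(place(pts(q),q),s)-uv[:6]).ravel(),[*E,.118],x_scale=[.01,.01,.05,.02])
print(r.x,r.fun.round(1))
e=r.x[:3]; h=r.x[3]
for t in (21,22.5,24):
    t=np.radians(t); xp=.066-(.016+(h-.018-.006*np.sin(t))*np.sin(t))/np.cos(t); print(xp, .018+.006*np.sin(t))
E
```

```text
[ 0.57643275 -0.24928389 -1.6837086   0.11624093] [-0.9  1.1  2.5 -0.6  0.8 -0.4 -1.2  0.1 -0.5 -0.8 -0.1  1. ]
0.011975907859005215 0.0201502076972718
0.008940075377495943 0.020296100594190538
0.005832684535432113 0.0204404198584548
```

```bash
cat >> h.py <<'E'
E=(0.57643,-0.24928,-1.68371); H=.116; L=.168
def pan(x,z,tdeg,y=0):
    "go to TCP pose that puts the panel origin at easel x, z with tilt"
    R=toolR(E[2],np.radians(tdeg)); go(place([(x,y,z)],E)[0]-L*R[:,2],R)
E
python3 - <<'E'
from h import *
pan(-.003,.09,22); pan(-.003,.035,22)
E
```

```text
shift [-0.0017 -0.0885  0.0763] turn [-2.202e+01  1.000e-02  3.000e-01]
shift [-0.0016 -0.0885  0.1313] turn [-2.202e+01  1.000e-02  3.000e-01]
```

{"op": "send_rows", "data": {
  "series": [0, -0.01, 0.005, -2.5, 0, 0.3, 255, 0, -0.025, 0.018, -6, 0, 0.3, 255, -0.001, -0.042, 0.034, -10.5, 0, 0.3, 255, -0.0017, -0.06, 0.05, -15, 0, 0.3, 255, -0.0017, -0.076, 0.065, -19, 0, 0.3, 255, -0.0017, -0.0885, 0.076, -22, 0, 0.3, 255, -0.0017, -0.0885, 0.085, -22, 0, 0.3, 255, -0.0017, -0.0885, 0.1, -22, 0, 0.3, 255, -0.0017, -0.0885, 0.115, -22, 0, 0.3, 255, -0.0017, -0.0885, 0.126, -22, 0, 0.3, 255, -0.0017, -0.0885, 0.131, -22, 0, 0.3, 255, -0.0017, -0.0885, 0.131, -22, 0, 0.3, 255]
}}

```text
time: 8.25
position: [0.5693, -0.3093, 0.1901]
orientation: [[-0.994, 0.106, 0.041], [0.114, 0.921, 0.373], [0.001, 0.375, -0.927]]
force: [0.3, -0.4, -2.1]
finger_gap: 0.132
finger_force: 59.1
```

{"op": "send_rows", "data": {
  "series": [0, 0, 0, 0, 0, 0, 255, 0, 0, 0, 0, 0, 0, 255, 0, 0, 0, 0, 0, 0, 255]
}}

```text
time: 8.62
position: [0.5694, -0.3098, 0.1907]
orientation: [[-0.993, 0.106, 0.042], [0.114, 0.921, 0.372], [0.0, 0.374, -0.927]]
force: [0.3, -0.1, -2.8]
finger_gap: 0.135
finger_force: 59.1
```

```bash
python3 - <<'E'
from h import *
s=arm.observe(); print(s['position'],s['force'],s['moment'],s['time'])
pan(-.003,.035,22)
print("down 10mm / back 10mm in tool axes:",s['orientation'].T@[0,0,-.01], s['orientation'].T@(.01*np.array([np.cos(E[2]),np.sin(E[2]),0])))
cv2.imwrite("pics/s2.png",cv2.resize(optics.grab_frame("scene")[140:290,120:320,::-1],(800,600),interpolation=cv2.INTER_CUBIC))
E
```

```text
[ 0.56937382 -0.30984397  0.19067485] [ 0.29899629 -0.08869478 -2.8172412 ] [-0.41394698  0.02172948  0.01950147] 8.625
shift [-0.0002  0.001   0.0003] turn [-0.03  0.01 -0.09]
down 10mm / back 10mm in tool axes: [-4.20838001e-06 -3.74201283e-03  9.27347412e-03] [-1.43052331e-05 -9.27346320e-03 -3.74201492e-03]
```

View pics/s2.png

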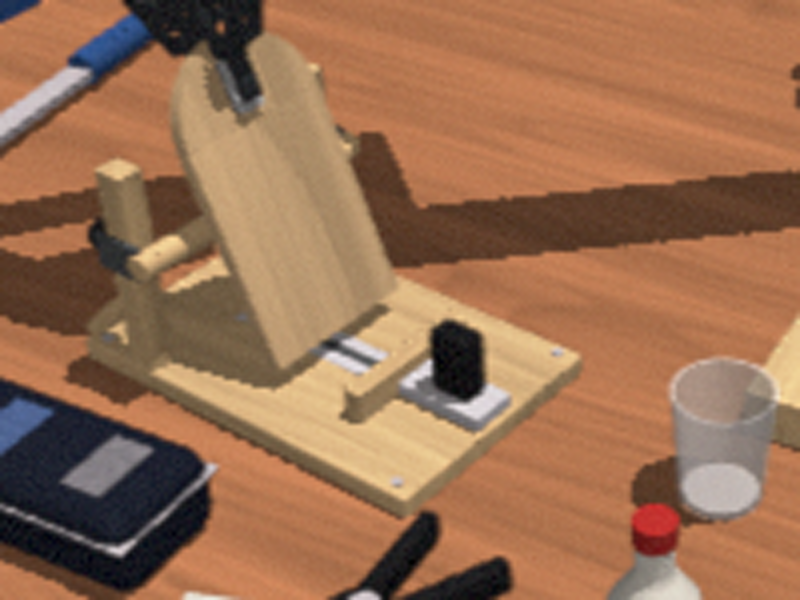

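{"op": "send_rows", "data": {
  "series": [0, -0.0019, 0.0046, 0, 0, 0, 255, 0, -0.0034, 0.0083, 0, 0, 0, 255, 0, -0.0041, 0.0102, 0, 0, 0, 255, 0, -0.0041, 0.0102, 0, 0, 0, 255, 0, -0.0041, 0.0102, 0, 0, 0, 255]
}}

```text
time: 9.3
position: [0.5693, -0.3097, 0.1793]
orientation: [[-0.993, 0.106, 0.042], [0.114, 0.921, 0.372], [0.001, 0.375, -0.927]]
force: [0.1, -0.3, -2.7]
finger_gap: 0.135
finger_force: 59.3
```

{"op": "send_rows", "data": {
  "series": [0, -0.0004, 0.0009, 0, 0, 0, 255, 0, -0.0004, 0.0009, 0, 0, 0, 255, 0, -0.0004, 0.0009, 0, 0, 0, 255]
}}

```text
time: 9.68
position: [0.5693, -0.3097, 0.1784]
orientation: [[-0.993, 0.106, 0.042], [0.114, 0.921, 0.372], [0.001, 0.375, -0.927]]
force: [-0.3, 0.5, -3.1]
finger_gap: 0.134
finger_force: 59.3
```

{"op": "send_rows", "data": {
  "series": [0, -0.0004, 0.0009, 0, 0, 0, 255, 0, -0.0004, 0.0009, 0, 0, 0, 255, 0, -0.0004, 0.0009, 0, 0, 0, 255]
}}

```text
time: 10.05
position: [0.5692, -0.3097, 0.1773]
orientation: [[-0.993, 0.106, 0.042], [0.114, 0.921, 0.372], [0.001, 0.375, -0.927]]
force: [0.4, -0.6, -2.9]
finger_gap: 0.132
finger_force: 59.3
```

{"op": "send_rows", "data": {
  "series": [0, -0.0003, 0.0007, 0, 0, 0, 255, 0, -0.0003, 0.0007, 0, 0, 0, 255, 0, -0.0003, 0.0007, 0, 0, 0, 255]
}}

```text
time: 10.42
position: [0.5692, -0.3097, 0.1766]
orientation: [[-0.993, 0.106, 0.042], [0.114, 0.921, 0.372], [0.001, 0.375, -0.927]]
force: [-0.4, -0.6, -2.8]
finger_gap: 0.127
finger_force: 59.3
```

{"op": "send_rows", "data": {
  "series": [0, -0.0003, 0.0007, 0, 0, 0, 255, 0, -0.0003, 0.0007, 0, 0, 0, 255, 0, -0.0003, 0.0007, 0, 0, 0, 255]
}}

```text
time: 10.8
position: [0.5693, -0.3098, 0.1763]
orientation: [[-0.993, 0.106, 0.042], [0.114, 0.921, 0.372], [0.001, 0.374, -0.927]]
force: [-0.4, -1.5, 1.9]
finger_gap: 0.136
finger_force: 59.9
```

{"op": "send_rows", "data": {
  "series": [0, 0.0003, -0.0007, 0, 0, 0, 255, 0, -0.0025, -0.0017, 0, 0, 0, 255, 0, -0.0051, -0.0028, 0, 0, 0, 255, 0, -0.0071, -0.0037, 0, 0, 0, 255, 0, -0.0071, -0.0037, 0, 0, 0, 255, 0, -0.0071, -0.0037, 0, 0, 0, 255]
}}

```text
time: 11.55
position: [0.5683, -0.3179, 0.1765]
orientation: [[-0.993, 0.106, 0.042], [0.114, 0.921, 0.372], [0.001, 0.374, -0.927]]
force: [-0.4, 0.6, -1.7]
finger_gap: 0.132
finger_force: 59.2
```

{"op": "send_rows", "data": {
  "series": [0, -0.0014, -0.0006, 0, 0, 0, 255, 0, -0.0014, -0.0006, 0, 0, 0, 255, 0, -0.0014, -0.0006, 0, 0, 0, 255]
}}

```text
time: 11.92
position: [0.5681, -0.3193, 0.1765]
orientation: [[-0.993, 0.106, 0.042], [0.114, 0.921, 0.372], [0.001, 0.374, -0.927]]
force: [0.0, -0.2, -3.0]
finger_gap: 0.132
finger_force: 59.2
```

{"op": "send_rows", "data": {
  "series": [0, -0.0009, -0.0004, 0, 0, 0, 255, 0, -0.0009, -0.0004, 0, 0, 0, 255, 0, -0.0009, -0.0004, 0, 0, 0, 255]
}}

```text
time: 12.3
position: [0.568, -0.3202, 0.1766]
orientation: [[-0.993, 0.106, 0.042], [0.114, 0.921, 0.372], [0.001, 0.375, -0.927]]
force: [-1.0, -0.5, -2.7]
finger_gap: 0.132
finger_force: 59.2
```

{"op": "send_rows", "data": {
  "series": [0, -0.0009, -0.0004, 0, 0, 0, 255, 0, -0.0009, -0.0004, 0, 0, 0, 255, 0, -0.0009, -0.0004, 0, 0, 0, 255]
}}

```text
time: 12.68
position: [0.5679, -0.3211, 0.1767]
orientation: [[-0.993, 0.106, 0.042], [0.114, 0.921, 0.372], [0.001, 0.375, -0.927]]
force: [0.4, -0.0, -2.9]
finger_gap: 0.126
finger_force: 59.1
```

{"op": "send_rows", "data": {
  "series": [0, -0.0009, -0.0004, 0, 0, 0, 255, 0, -0.0009, -0.0004, 0, 0, 0, 255, 0, -0.0009, -0.0004, 0, 0, 0, 255]
}}

```text
time: 13.05
position: [0.5678, -0.3221, 0.1767]
orientation: [[-0.993, 0.106, 0.042], [0.114, 0.921, 0.372], [0.001, 0.375, -0.927]]
force: [-1.2, 0.8, -3.3]
finger_gap: 0.133
finger_force: 59.1
```

{"op": "send_rows", "data": {
  "series": [0, -0.0007, -0.0003, 0, 0, 0, 255, 0, -0.0007, -0.0003, 0, 0, 0, 255, 0, -0.0007, -0.0003, 0, 0, 0, 255]
}}

```text
time: 13.42
position: [0.5677, -0.3229, 0.1767]
orientation: [[-0.993, 0.106, 0.042], [0.114, 0.921, 0.372], [0.001, 0.375, -0.927]]
force: [-0.7, 0.9, -2.6]
finger_gap: 0.136
finger_force: 59.1
```

{"op": "send_rows", "data": {
  "series": [0, -0.0007, -0.0003, 0, 0, 0, 255, 0, -0.0007, -0.0003, 0, 0, 0, 255, 0, -0.0007, -0.0003, 0, 0, 0, 255]
}}

```text
time: 13.8
position: [0.5676, -0.3236, 0.1768]
orientation: [[-0.993, 0.106, 0.042], [0.114, 0.921, 0.372], [0.001, 0.375, -0.927]]
force: [-0.2, -0.1, -2.4]
finger_gap: 0.136
finger_force: 59.1
```

{"op": "send_rows", "data": {
  "series": [0, -0.0007, -0.0003, 0, 0, 0, 255, 0, -0.0007, -0.0003, 0, 0, 0, 255, 0, -0.0007, -0.0003, 0, 0, 0, 255]
}}

```text
time: 14.18
position: [0.5676, -0.3244, 0.1767]
orientation: [[-0.993, 0.106, 0.042], [0.114, 0.921, 0.372], [0.001, 0.375, -0.927]]
force: [0.5, 0.5, -1.9]
finger_gap: 0.134
finger_force: 59.1
```

```bash
python3 - <<'E'
from h import *
s=arm.observe(); print(s['position'],s['force'],s['moment'])
t=np.arctan2(s['orientation'][2,1],-s['orientation'][2,2]); o=s['position']+L*s['orientation'][:,2]-[*E[:2],0]
print("tilt",np.degrees(t),"origin easel x,y",o[:2]@[np.cos(E[2]),np.sin(E[2])],o[:2]@[-np.sin(E[2]),np.cos(E[2])],o[2])
E
```

```text
[ 0.56756331 -0.32437541  0.17674426] [ 0.544395    0.46201479 -1.93301199] [-0.42620884  0.01093523  0.01533355]
tilt 22.0011035487857 origin easel x,y 0.012679185021305888 -0.0004218206232815668 0.020978670090546686
```

{"op": "send_rows", "data": {
  "series": [0, -0.0007, -0.0003, 0, 0, 0, 255, 0, -0.0007, -0.0003, 0, 0, 0, 255, 0, -0.0007, -0.0003, 0, 0, 0, 255]
}}

```text
time: 14.55
position: [0.5675, -0.3251, 0.1768]
orientation: [[-0.993, 0.106, 0.042], [0.114, 0.921, 0.372], [0.001, 0.375, -0.927]]
force: [0.8, 0.9, -2.3]
finger_gap: 0.136
finger_force: 59.1
```

{"op": "send_rows", "data": {
  "series": [0, -0.0007, -0.0003, 0, 0, 0, 255, 0, -0.0007, -0.0003, 0, 0, 0, 255, 0, -0.0007, -0.0003, 0, 0, 0, 255]
}}

```text
time: 14.92
position: [0.5674, -0.3255, 0.1768]
orientation: [[-0.994, 0.106, 0.042], [0.114, 0.921, 0.373], [0.001, 0.375, -0.927]]
force: [-0.2, 1.7, -2.6]
finger_gap: 0.13
finger_force: 59.1
```

{"op": "send_rows", "data": {
  "series": [0, -0.0002, 0.0004, 0, 0, 0, 255, 0, -0.0002, 0.0004, 0, 0, 0, 255, 0, -0.0002, 0.0004, 0, 0, 0, 255]
}}

```text
time: 15.3
position: [0.5674, -0.3256, 0.1766]
orientation: [[-0.994, 0.106, 0.042], [0.114, 0.921, 0.373], [0.001, 0.375, -0.927]]
force: [0.3, 1.8, -0.6]
finger_gap: 0.136
finger_force: 59.3
```

```bash
python3 - <<'E'
from h import *
s=arm.observe(); print(s['position'],s['force'],s['moment'])
E
```

```text
[ 0.56739864 -0.32558192  0.17656147] [ 0.27828909  1.83630108 -0.58900246] [ 0.2000732  -0.04068925  0.08703971]
```

{"op": "send_rows", "data": {
  "series": [0, 0, 0, 0, 0, 0, 255, 0, 0, 0, 0, 0, 0, 255, 0, 0, 0, 0, 0, 0, 225, 0, 0, 0, 0, 0, 0, 215, 0, 0, 0, 0, 0, 0, 205, 0, 0, 0, 0, 0, 0, 195, 0, 0, 0, 0, 0, 0, 180, 0, 0, 0, 0, 0, 0, 160, 0, 0, 0, 0, 0, 0, 130, 0, 0, 0, 0, 0, 0, 130, 0, 0, 0, 0, 0, 0, 130],
  "grip_force": 20
}}

```text
time: 16.68
position: [0.5674, -0.3259, 0.1764]
orientation: [[-0.993, 0.106, 0.042], [0.114, 0.921, 0.372], [0.001, 0.375, -0.927]]
force: [-0.2, 0.4, 0.2]
finger_gap: 0.489
finger_force: 0.0
```

```bash
python3 - <<'E'
from h import *
s=arm.observe(); print(s['time'],s['position'],s['force'],s['moment'])
cv2.imwrite("pics/s3.png",cv2.resize(optics.grab_frame("scene")[140:290,120:320,::-1],(800,600),interpolation=cv2.INTER_CUBIC))
E
```

```text
16.675 [ 0.56738666 -0.3258861   0.17636635] [-0.16036349  0.41621436  0.19264358] [-0.18191952  0.07426101 -0.01869309]
```

View pics/s3.png

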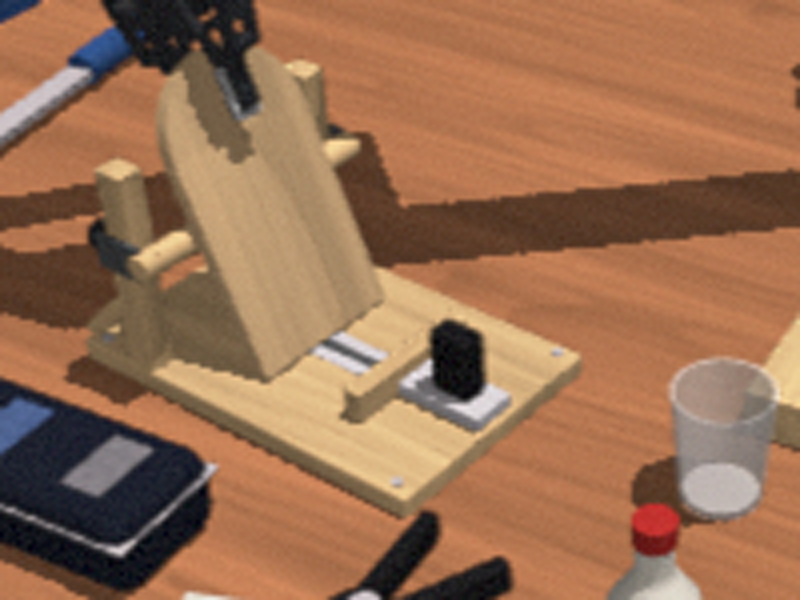

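{"op": "send_rows", "data": {
  "series": [0, 0, -0.005, 0, 0, 0, 110, 0, 0, -0.02, 0, 0, 0, 100, 0, 0, -0.045, 0, 0, 0, 100, 0, 0, -0.08, 0, 0, 0, 100, 0, 0, -0.12, 0, 0, 0, 100, 0, 0, -0.14, 0, 0, 0, 100, 0, 0, -0.14, 0, 0, 0, 255]
}}

```text
time: 17.6
position: [0.5621, -0.3797, 0.309]
orientation: [[-0.993, 0.105, 0.046], [0.115, 0.923, 0.368], [-0.003, 0.371, -0.929]]
force: [-0.3, 0.1, -0.7]
finger_gap: 0.416
finger_force: 0.0
```

```bash
python3 - <<'E'
from h import *
s=arm.observe(); print(s['time'],s['position'])
e=place([(-.178,0,0)],E)[0]
for z in (.25,.052): go((e[0],e[1],z),toolR(E[2]))
# ledge face from the earlier wrist picture (tool pose then), z=.043, pixel (437..438,238)
W={'position':np.array([.57755639,-.22045534,.32222675]),'orientation':np.array([[-.994,.107,.001],[.107,.994,0],[-.001,0,-1]])}
for x in (-.068,-.064,-.06,-.056): print(x,(wproj(place([(x,.055,.043),(x,-.055,.043),(x-.055,0,.081)],E),W)/.7).round().tolist())
E
```

```text
17.6 [ 0.56210594 -0.37967452  0.3090087 ]
shift [0.0014 0.2652 0.1695] turn [21.79  0.22 -0.09]
shift [0.002  0.1917 0.3534] turn [21.79  0.22 -0.09]
-0.068 [[441.0, 299.0], [445.0, 180.0], [512.0, 251.0]]
-0.064 [[437.0, 299.0], [441.0, 180.0], [507.0, 251.0]]
-0.06 [[433.0, 299.0], [436.0, 180.0], [503.0, 250.0]]
-0.056 [[429.0, 299.0], [432.0, 180.0], [498.0, 250.0]]
```

{"op": "send_rows", "data": {
  "series": [0, 0.04, 0, 0, 0, 0, 255, 0, 0.09, 0.02, 3, 0, 0, 255, 0, 0.14, 0.05, 8, 0, 0, 255, 0, 0.19, 0.09, 13, 0.1, 0, 255, 0.001, 0.235, 0.13, 18, 0.2, 0, 255, 0.0014, 0.265, 0.169, 21.8, 0.2, 0, 255, 0.0014, 0.265, 0.169, 21.8, 0.2, 0, 255, 0.0016, 0.247, 0.215, 21.8, 0.2, 0, 255, 0.0018, 0.225, 0.27, 21.8, 0.2, 0, 255, 0.0019, 0.206, 0.318, 21.8, 0.2, 0, 255, 0.002, 0.1917, 0.3534, 21.8, 0.2, 0, 255, 0.002, 0.1917, 0.3534, 21.8, 0.2, 0, 255]
}}

```text
time: 19.1
position: [0.5914, -0.0703, 0.0471]
orientation: [[-0.993, 0.115, -0.012], [0.115, 0.993, 0.005], [0.013, 0.004, -1.0]]
force: [-0.1, -0.4, 0.2]
finger_gap: 0.002
finger_force: 0.0
```

{"op": "send_rows", "data": {
  "series": [0, 0, 0, 0, 0, 0, 255, 0, 0, 0, 0, 0, 0, 255]
}}

```text
time: 19.35
position: [0.5965, -0.0704, 0.0526]
orientation: [[-0.994, 0.114, 0.0], [0.114, 0.994, 0.003], [0.0, 0.003, -1.0]]
force: [-0.0, 0.8, 1.4]
finger_gap: -0.006
finger_force: 0.0
```

```bash
python3 - <<'E'
from h import *
s=arm.observe(); print(s['time'],s['position'],s['force'],s['finger_gap'])
e=place([(-.155,0,0)],E)[0]; go((e[0],e[1],.052),toolR(E[2]))
E
```

```text
19.35 [ 0.59646273 -0.07035297  0.05255216] [-0.01151876  0.75481945  1.42834007] -0.006152084958045269
shift [-0.0003 -0.025   0.0005] turn [ 0.18 -0.01 -0.06]
```

{"op": "send_rows", "data": {
  "series": [0, -0.01, 0, 0, 0, 0, 255, 0, -0.02, 0, 0, 0, 0, 255, 0, -0.026, 0, 0, 0, 0, 255, 0, -0.032, 0, 0, 0, 0, 255, 0, -0.038, 0, 0, 0, 0, 255, 0, -0.044, 0, 0, 0, 0, 255, 0, -0.05, 0, 0, 0, 0, 255]
}}

```text
time: 20.23
position: [0.589, -0.1193, 0.0502]
orientation: [[-0.994, 0.113, -0.004], [0.113, 0.994, 0.004], [0.005, 0.004, -1.0]]
force: [0.6, 3.4, 1.5]
finger_gap: -0.004
finger_force: 1.6
```

{"op": "send_rows", "data": {
  "series": [0, -0.007, 0, 0, 0, 0, 255, 0, -0.014, 0, 0, 0, 0, 255, 0, -0.021, 0, 0, 0, 0, 255, 0, -0.027, 0, 0, 0, 0, 255, 0, -0.032, 0, 0, 0, 0, 255, 0, -0.032, 0, 0, 0, 0, 255]
}}

```text
time: 20.98
position: [0.5853, -0.1521, 0.0499]
orientation: [[-0.994, 0.114, -0.004], [0.114, 0.994, 0.003], [0.004, 0.002, -1.0]]
force: [0.6, -0.4, 0.5]
finger_gap: -0.002
finger_force: 0.0
```

```bash
cat > st.py <<'E'
from h import *
s=arm.observe(); o=s['position']-[*E[:2],0]
print(s['time'],"tcp easel x",o[:2]@[np.cos(E[2]),np.sin(E[2])],s['force'])
uv0=np.array([120,140])
f=optics.grab_frame("scene")[:,:,::-1]
cv2.imwrite("pics/s4.png",cv2.resize(f[150:270,120:280],(800,600),interpolation=cv2.INTER_CUBIC))
E
python3 st.py
```

```text
20.975 tcp easel x -0.0975493132160126 [ 0.57380365 -0.36427274  0.47777267]
```

View pics/s4.png

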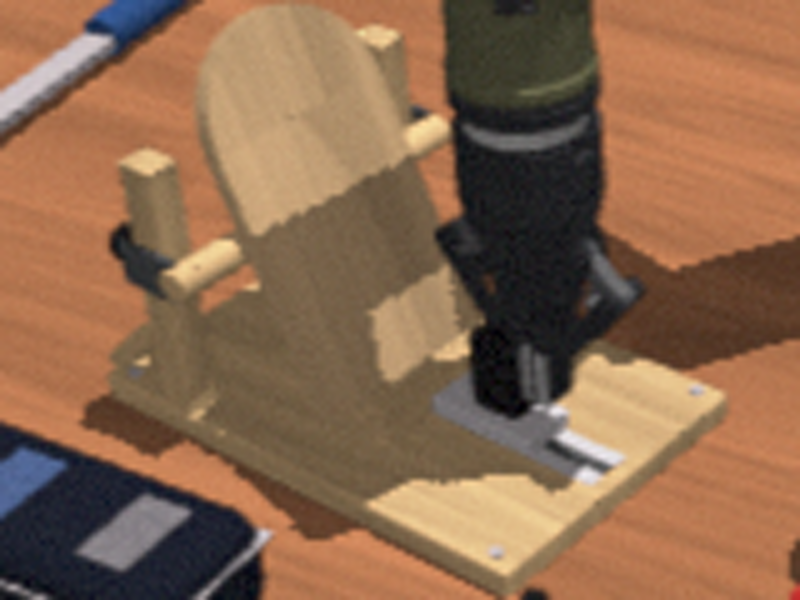

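{"op": "send_rows", "data": {
  "series": [0, -0.004, 0, 0, 0, 0, 255, 0, -0.008, 0, 0, 0, 0, 255, 0, -0.011, 0, 0, 0, 0, 255, 0, -0.014, 0, 0, 0, 0, 255]
}}

```text
time: 21.52
position: [0.5837, -0.1651, 0.0499]
orientation: [[-0.994, 0.113, -0.004], [0.113, 0.994, 0.004], [0.005, 0.004, -1.0]]
force: [0.6, 2.4, -0.1]
finger_gap: 0.002
finger_force: 1.5
```

{"op": "send_rows", "data": {
  "series": [0, -0.001, 0, 0, 0, 0, 255, 0, -0.002, 0, 0, 0, 0, 255]
}}

```text
time: 21.78
position: [0.5835, -0.1671, 0.0499]
orientation: [[-0.994, 0.113, -0.004], [0.113, 0.994, 0.004], [0.004, 0.004, -1.0]]
force: [0.9, 3.0, -1.4]
finger_gap: -0.003
finger_force: 1.5
```

{"op": "send_rows", "data": {
  "series": [0, -0.0007, 0, 0, 0, 0, 255, 0, -0.0014, 0, 0, 0, 0, 255]
}}

```text
time: 22.02
position: [0.5833, -0.1684, 0.0499]
orientation: [[-0.994, 0.113, -0.004], [0.113, 0.994, 0.004], [0.005, 0.004, -1.0]]
force: [0.8, 3.3, -1.0]
finger_gap: -0.002
finger_force: 1.5
```

{"op": "send_rows", "data": {
  "series": [0, -0.0007, 0, 0, 0, 0, 255, 0, -0.0014, 0, 0, 0, 0, 255]
}}

```text
time: 22.28
position: [0.5832, -0.1698, 0.0499]
orientation: [[-0.994, 0.113, -0.004], [0.113, 0.994, 0.004], [0.005, 0.004, -1.0]]
force: [1.9, 2.4, -1.2]
finger_gap: 0.001
finger_force: 1.5
```

{"op": "send_rows", "data": {
  "series": [0, -0.0007, 0, 0, 0, 0, 255, 0, -0.0014, 0, 0, 0, 0, 255]
}}

```text
time: 22.52
position: [0.583, -0.1712, 0.0499]
orientation: [[-0.994, 0.113, -0.004], [0.113, 0.994, 0.004], [0.005, 0.004, -1.0]]
force: [1.4, 4.8, -1.8]
finger_gap: -0.0
finger_force: 2.2
```

{"op": "send_rows", "data": {
  "series": [0, -0.0007, 0, 0, 0, 0, 255, 0, -0.0014, 0, 0, 0, 0, 255]
}}

```text
time: 22.78
position: [0.5829, -0.172, 0.0499]
orientation: [[-0.994, 0.114, -0.004], [0.114, 0.994, 0.005], [0.005, 0.005, -1.0]]
force: [0.7, 5.2, -2.0]
finger_gap: 0.001
finger_force: 2.6
```

{"op": "send_rows", "data": {
  "series": [0, -0.0007, 0, 0, 0, 0, 255, 0, -0.0014, 0, 0, 0, 0, 255]
}}

```text
time: 23.02
position: [0.5828, -0.1734, 0.0499]
orientation: [[-0.994, 0.114, -0.004], [0.114, 0.994, 0.005], [0.005, 0.004, -1.0]]
force: [0.9, 5.5, -2.2]
finger_gap: -0.001
finger_force: 2.6
```

The push force stepped up from 3 N to 5 N, so the stop now bears on the foot. I'll back off and check.

{"op": "send_rows", "data": {
  "series": [0, 0.006, 0, 0, 0, 0, 255, 0, 0.02, 0, 0, 0, 0, 255, 0, 0.045, 0, 0, 0, 0, 255, 0, 0.08, -0.01, 0, 0, 0, 255, 0, 0.1, -0.05, 0, 0, 0, 255, 0, 0.12, -0.1, 0, 0, 0, 255, 0, 0.16, -0.15, 0, 0, 0, 255, 0, 0.2, -0.18, 0, 0, 0, 255, 0, 0.2, -0.18, 0, 0, 0, 255, 0, 0.2, -0.18, 0, 0, 0, 255]
}}

```text
time: 24.28
position: [0.6054, 0.0241, 0.2302]
orientation: [[-0.994, 0.112, -0.005], [0.112, 0.994, 0.003], [0.005, 0.002, -1.0]]
force: [0.2, -0.4, -0.9]
finger_gap: 0.002
finger_force: 0.0
```

```bash
python3 - <<'E'
from h import *
s=arm.observe(); print(s['time'],s['position'],s['force'])
a=cv2.resize(optics.grab_frame("scene")[150:270,120:280,::-1],(400,300),interpolation=cv2.INTER_CUBIC)
b=cv2.resize(optics.grab_frame("top")[150:270,335:495,::-1],(400,300),interpolation=cv2.INTER_CUBIC)
a=cv2.resize(optics.grab_frame("scene")[150:270,120:280,::-1],(800,600),interpolation=cv2.INTER_CUBIC)
cv2.imwrite("pics/f.png",np.hstack([a[:,0:480],np.vstack([b[:,60:380],np.zeros((300,320,3),np.uint8)])]))
E
```

```text
24.275 [0.60539913 0.02409754 0.23018332] [ 0.19596598 -0.42479852 -0.94953082]
```

View pics/f.png

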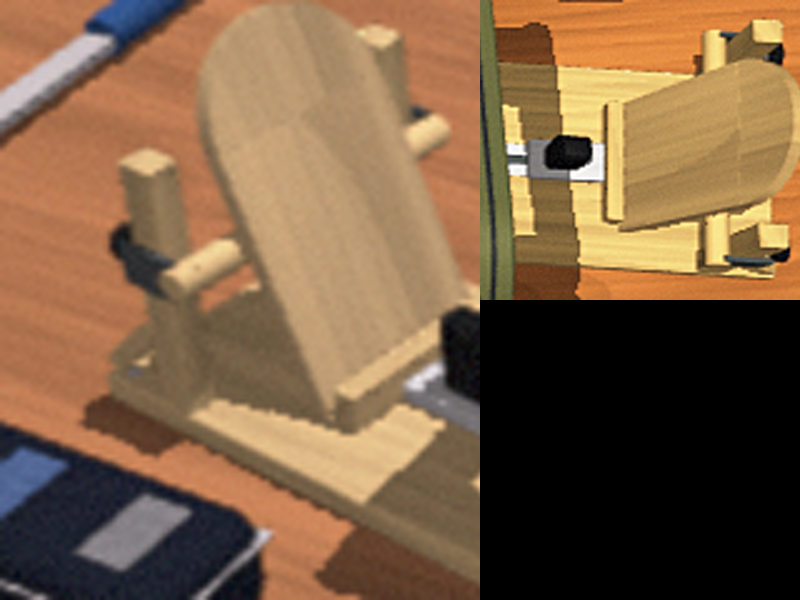

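```bash
python3 - <<'E'
from h import *
xp,t=.0145,np.radians(21.5)
d=np.array([np.sin(t),0,np.cos(t)]);n=np.array([np.cos(t),0,-np.sin(t)])
o=np.array([xp,0,.0202])
for off in (0,):
    P=[o-.006*n+[0,y,0]+z*d for y,z in ((.06,0),(-.06,0),(.06,.16),(-.06,.16),(0,.22))]
    print((((proj(place(P,E))-[335,150])*2.5)+[480-60,0]).round().tolist())
    print(((proj(place(P,E),"scene")-[120,150])*5).round().tolist())
E
```

```text
[[617.0, 100.0], [616.0, 227.0], [736.0, 56.0], [739.0, 200.0], [792.0, 111.0]]
[[327.0, 420.0], [474.0, 317.0], [213.0, 155.0], [374.0, 64.0], [254.0, 5.0]]
```

```bash
python3 -c "
from workcell import arm
print(arm.close_job())"
```

```text
the job is handed in; nothing more can be done
None
```

I set the arched panel on the easel, leaning on the crossbar at about 21–22° by my estimate, with the stop pushed up against its foot; the job is handed in, and its verdict was not reported back.

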